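# Crack the test kiln's lid to its venting position with the lift lever

## Task

The packed test kiln must breathe while it warms up, so set its heavy lid ajar: push the red-knobbed hasp right over to the right-hand side of the kiln's front to free the lid, then press the long end of the lift lever down until the brass spring catch snaps over its bar. Take your hand away, leaving the lid ajar on the latched lever. Do not touch the brittle lid itself or let it drop, and leave the other things where they are.

Things in the scene. Friction and masses are not known exactly. Their poses are not given: they have to be found in the camera images.
- kiln_front (a point): Foot of the middle of the kiln's front, on the table; axes: +x from front to back of the kiln, +y to the left as you face it, z up ('kiln frame' below). The kiln is a fixed steel box on a board, x 0 to 200, y -120 to 120 mm, shut lid's top at z 208. The lever pivots at x -72, y 0, z 172 mm in a dark bracket that reaches to x -158 and stays below z 185 mm.
- kiln_lid: The kiln's heavy steel-cased lid, about 4.5 kg, 206 x 226 x 42 mm, hinged at its back edge; brittle, not to be touched by hand. Origin: middle of its lower front edge, kiln frame x -5, z 171 mm while shut, about 28 mm higher when ajar on the latched lever. A dark lip in the middle of its front lies on the short end of the lever.
- hasp_knob (a point): Centre of the hasp's red ball, 28 mm across, on a rod that stands 50 mm out in front of the lid; with the hasp shut at kiln frame x -54, y -84, z 237 mm. Free space all round it.
- hasp (a joint): Angle of the hasp, a steel arm whose nose hooks over a stud on the lid's front. Its axis lies along the kiln's x at kiln frame y -70, z 112 mm, 126 mm from the ball. 0 = shut; grows as the ball is pushed to the kiln's -y side (the ball sinks in an arc); 0.6 rad = stop. The lid is free above 0.25. Takes about 1 N, stays where it is left.
- lever_pad (a point): Middle of the top of the black press pad on the lever's long end, 56 mm along the lever, 42 mm wide, 165 mm from the pivot. At rest at kiln frame x -223, z 239 mm, sloping up toward its free end by 0.35 rad; fully down at x -230, z 122 mm, sloping down by 0.37 rad. Only low things (under 75 mm) stand below it.
- lift_lever (a joint): Angle of the lift lever, a 12 mm square steel bar along the kiln's -x. 0 = at rest, long end up; grows as the long end is pressed down; the catch snaps over the bar at about 0.67, the stop is at 0.725; let go, it rises against the catch's nose and stays at about 0.665. All the way takes 3 to 8 N at the pad, more at the stop; unlatched, the lid's weight drives it up again.
- catch (a joint): Angle of the brass spring catch beside the lever's bar (-y side), 66 mm in front of the pivot. 0 = upright; the passing bar pushes it out by about 0.11 rad, then it springs back with its nose over the bar. Not to be touched.
- jar_1: Bystander: screw-lid glaze jar, blue with a black lid, 56 x 56 x 70 mm; origin in its underside.
- hinged_tin: Bystander: flat dark green tin, 98 x 136 x 37 mm; origin in its underside.
- loop_tool_0: Bystander: wire loop tool with wooden handle, 165 mm long, lying on the table near or under the lever; origin in its underside.
- clay_lump: Bystander: brownish clay lump, 66 x 88 x 43 mm; origin in its underside.
- stamp: Bystander: turned wooden stamp standing upright, 26 x 26 x 54 mm; origin in its underside.

How it is judged:
On the way, in this order (a step that is already met when the one before it is completed fails the run):
1. the hasp is pushed aside, clear of the lid's stud (value of joint hasp above 0.35 rad and value of joint lift_lever below 0.2 rad), for 0.2 s.
2. the lever's long end is pressed down and the lid is raised (value of joint lift_lever above 0.62 rad and z of kiln_lid in the frame of kiln_front above 0.191 m), for 0.2 s.
At the end, for the whole second after the job is handed in: The hasp stands more than 0.35 rad open, the lift lever is held down (above 0.62 rad) by the catch, which has sprung back to within 0.08 rad of upright, and the lid rests ajar with its front edge at least 20 mm up, at rest, nothing touched by the robot (all of step 2 and value of joint hasp above 0.35 rad and value of joint catch below 0.08 rad and angular speed of kiln_lid below 0.05 rad/s).
It fails at once if the brittle lid itself is touched by the robot (contact force between any of the fingers, the arm and kiln_lid above 1 N).
It fails at once if the lid is dropped or flung (angular speed of kiln_lid above 1.5 rad/s).
It fails at once if another thing on the table is moved or lifted by more than 20 mm (distance of any of jar_1, hinged_tin, loop_tool_0, clay_lump, stamp from where it was at the start of the episode above 0.02 m).
It also fails if it takes over 42 s, if anything falls off the work surface, if the arm or the gripper's body presses on something with over 40 N, if the wrist force passes 120 N, or if a joint passes its speed limit or range.

## Robot

A 6-joint arm with a two-finger parallel gripper is mounted at the origin on a cart in front of the work surface, level with it; the furniture and walls round the work are solid. World frame = base frame: x ahead of the robot, y to its left, z up, the work surface at z = 0. Lengths are in m, angles in rad, forces in N, time in s.
With the tool pointing down it reaches from about 0.325 to 0.85 m from the base axis. Payload 15.5 kg.
Tool frame: the origin (TCP) lies at the very end of the fingers, on their centre line; the grasp point (between the pads) lies bot.grasp_offset behind it (bot.grasp_offset is the distance from the TCP to the grasp point, in m); z points along the fingers, y is the direction in which the jaws open and shut (so a half turn about z gives the same grasp; the last joint's range is limited). The gripper opens to 91 mm and grips with 3 to 60 N. Pads are 32 mm wide; open, the fingers measure 118 mm over their backs; the gripper's body (76 mm by 178 mm) begins 60 mm behind the grasp point.
Start: joints at [-1.405, 0.494, 1.345, -0, 1.302, -0.096], TCP at [0.161, -0.604, 0.214] pointing down, gripper open.
Joint ranges: [-2.91, 2.91], [-0.82, 2.16], [0.22, 2.67], [-1.22, 4.37], [0.12, 2.79], [-3.08, 3.08]. Speed limits (rad/s): [1.89, 1.89, 2.57, 3.01, 3.01, 3.01].

## Interface

Orientations are given as a unit quaternion [w, x, y, z].
In Python, from plant import readout, cams, bot gives the robot as it stands.
- The arm moves only by the tool apply_moves, never from a script. Its argument "motion" is a list of rows, each a list of 3 entries, a list of its own where there are three numbers: the shift along the tool's x, y, z in mm, then the turn, a rotation vector about the tool's x, y, z in rad, then the closure in counts, from 0 (fully open) to 255 (shut). In form: [[[x, y, z], [wx, wy, wz], jaw], ...]. A call has 1 to 10 rows; each row is the pose to reach, as a shift and turn from the pose measured when the call began, along the tool's axes at that moment; what a row does not reach only later rows make up. A row lasts 1/8 s, in which the tool goes at most 62.5 mm and 10.7 degrees, less where a joint would pass 70% of its speed; a pose out of reach is approached as far as the arm can. A call with a gripper value outside its range is refused whole. The fingers move at their own pace and stop on an object; "squeeze" is the grip in N (left out, the last holds). Time passes only in rows, so rows that repeat a pose let the fingers close. It gives the time, the measured TCP pose, the force and the opening at its end, in the units of the state.
- readout.sense(): the state, without advancing time (a new reading comes with each control period).
- cams.camera(name): name is "scene" or "side" or "wrist"; returns a dict with "image" (480x640x3 uint8, red, green, blue), "fx", "fy", "cx", "cy" (pixels), "cam_to_world" (4x4, takes a point from camera to world coordinates). Camera axes: x right, y up, looking along -z (the intrinsics and any distortion apply to the point x, -y, -z); pixel columns grow to the right and rows downward; lengths in m; the calibration is good to about 2 mm. A picture is of the moment at which its call begins. There is no depth.
- bot.hand_in(): hands the job in, once; it reports no verdict.
The state is a dict: "clock": time; "q": joint angles; "dq": joint speeds; "tau": joint torques, N m; "eef_pos": TCP position; "ee_rot": TCP orientation; "contact_force": force on the tool from outside, world axes, zero at the start; "wrist_torque": the same for the moment, N m; "finger_gap": opening from 0.0 (shut) to 1.0 (fully open).
Only numpy, scipy, OpenCV 4.12 (cv2) and the standard library are available. Lean on these libraries where they do the work, as an engineer would, in place of code of your own. Each camera call takes 0.05 s, during which the arm holds its last target. There are 200 camera calls.

## Working session

There is one attempt and no reset: what is moved stays moved. The work goes in short steps, Python scripts to look and compute and a tool call to move; the robot and the scene stay as the last step left them, time stands still between calls to the robot, and variables do not carry over. Pictures are saved under pics/ and viewed, about 8 in all and at most 12, crops included, and the job is handed in when it is done.

Besides the shell and the picture viewer there is one more tool, called after "Call:" by a JSON object that holds its "method" and its "body". apply_moves: Moves the arm, as the interface text tells. Its arguments: {"type":"object","properties":{"motion":{"type":"array","items":{"type":"array"}},"squeeze":{"type":"number"}},"required":["motion"]}

```bash
mkdir -p pics; ls; python3 - <<'E'
from plant import readout,cams,bot
import cv2
for n in("scene","side"):
    c=cams.camera(n);cv2.imwrite(f"pics/{n}0.png",c["image"][:,:,::-1]);print(n,c["fx"],c["fy"],c["cx"],c["cy"],c["cam_to_world"].round(4).tolist(),[k for k in c])
s=readout.sense();print(s["clock"],s["eef_pos"],s["ee_rot"],bot.grasp_offset)
E
```

```text
pics
scene 515.7600758793506 515.7600758793506 323.29567720098396 245.96084156038066 [[-0.8479, 0.4021, -0.3456, 0.218], [-0.5301, -0.6339, 0.5632, 0.8588], [0.0074, 0.6607, 0.7506, 0.919], [0.0, 0.0, 0.0, 1.0]] ['image', 'fx', 'fy', 'cx', 'cy', 'cam_to_world']
side 619.1953569184509 619.1953569184509 317.82580755787075 234.31575512541204 [[0.9893, 0.0663, -0.1298, 0.4394], [-0.1451, 0.5336, -0.8332, -0.6222], [0.014, 0.8431, 0.5375, 0.7395], [0.0, 0.0, 0.0, 1.0]] ['image', 'fx', 'fy', 'cx', 'cy', 'cam_to_world']
0.1 [ 0.16110016 -0.60351769  0.21340111] [-5.56710259e-04  9.91509071e-01  1.30036345e-01 -1.92887728e-05] 0.0188
```

View pics/scene0.png

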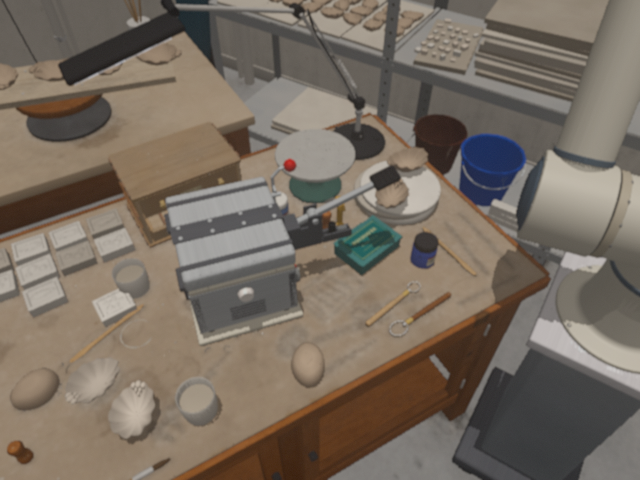

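View pics/side0.png

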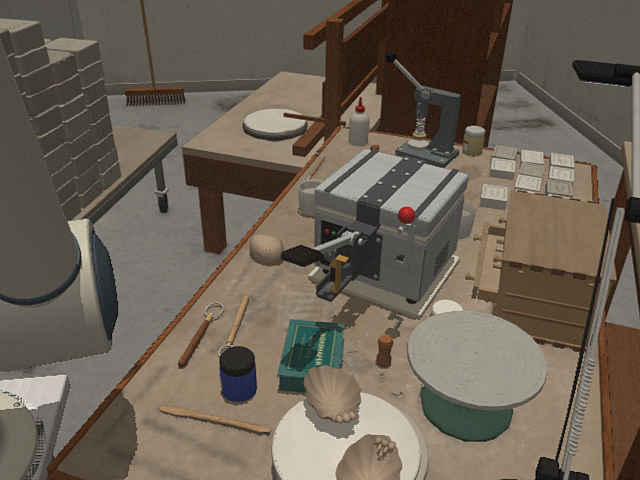

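The scene view shows the ball at about (290,165) and the pad at (388,180). The side view has the ball at about (407,214) and the pad at (300,255). I'll fit the kiln pose from both views.

```bash
cat > h.py <<'E'
import numpy as np,cv2
from plant import readout,cams,bot
from scipy.spatial.transform import Rotation as R
def ray(c,u,v):
    d=np.array([(u-c["cx"])/c["fx"],-(v-c["cy"])/c["fy"],-1]);M=c["cam_to_world"]
    return M[:3,3],M[:3,:3]@d
def proj(c,p):
    M=c["cam_to_world"];q=(np.atleast_2d(p)-M[:3,3])@M[:3,:3]
    return np.c_[c["cx"]+c["fx"]*q[:,0]/-q[:,2],c["cy"]-c["fy"]*q[:,1]/-q[:,2]]
def tri(*rs):
    A=[];b=[]
    for o,d in rs:
        d=d/np.linalg.norm(d);P=np.eye(3)-np.outer(d,d);A.append(P);b.append(P@o)
    return np.linalg.lstsq(np.vstack(A),np.hstack(b),rcond=None)[0]
E
python3 - <<'E'
from h import *
a=cams.camera("scene");b=cams.camera("side")
print(tri(ray(a,290,165),ray(b,407,214)))
print(tri(ray(a,388,180),ray(b,300,255)))
A=cv2.resize(a["image"][150:270,160:410],None,fx=3,fy=3,interpolation=2)
B=cv2.resize(b["image"][140:320,270:480],None,fx=3,fy=3,interpolation=2)
cv2.imwrite("pics/a1.png",A[:,:,::-1]);cv2.imwrite("pics/b1.png",B[:,:,::-1])
E
```

```text
[0.70838015 0.19623783 0.23745484]
[0.52499264 0.11806465 0.22662468]
```

View pics/a1.png

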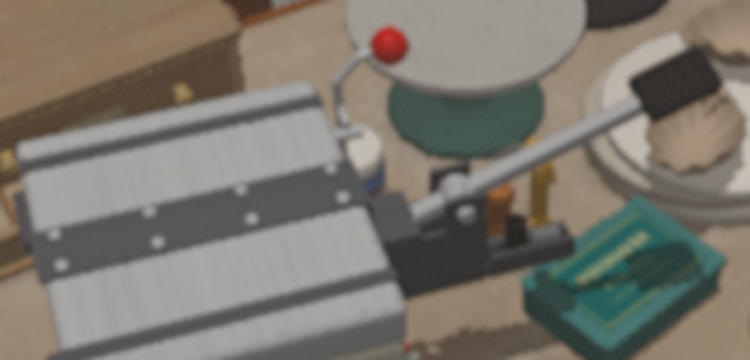

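View pics/b1.png

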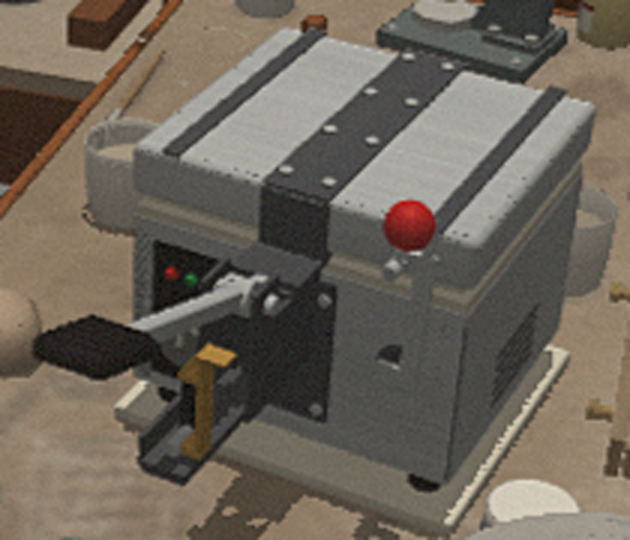

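```bash
python3 - <<'E'
from h import *
from scipy.optimize import least_squares
a=cams.camera("scene");b=cams.camera("side")
f=lambda u,v:(160+u/3,150+v/3); g=lambda u,v:(270+u/3,140+v/3)
obs=[(a,f(389,45),(-54,-84,237)),(a,f(676,82),(-223,0,239)),(a,f(403,285),(-5,113,208)),(a,f(320,90),(-5,-113,208)),
(b,g(409,225),(-54,-84,237)),(b,g(96,345),(-223,0,239)),(b,g(135,150),(-5,113,208)),(b,g(480,240),(-5,-113,208)),(b,g(597,105),(201,-113,208)),(b,g(297,28),(201,113,208))]
def W(p,k): return R.from_euler("z",p[2]).apply(np.array(k)/1000)+[p[0],p[1],0]
fun=lambda p:np.hstack([(proj(c,W(p,k))[0]-uv) for c,uv,k in obs])
r=least_squares(fun,[.67,.29,.86],loss="soft_l1");p=r.x
print(p,np.degrees(p[2]));print(fun(p).reshape(-1,2).round(1).tolist())
for k in[(-54,-84,237),(-223,0,239),(-230,0,122)]:print(k,W(p,k))
np.save("p.npy",p)
s=readout.sense()
print(R.from_quat(s["ee_rot"],scalar_first=True).as_matrix().round(3).tolist())
E
```

```text
[0.67492024 0.29005064 0.8742446 ] 50.09052563186588
[[1.5, -0.3], [-1.7, -4.0], [0.9, 3.8], [-1.2, -8.5], [-2.4, 0.6], [-0.1, -6.7], [-0.3, -2.6], [0.9, 2.8], [4.5, 0.1], [-1.4, -1.8]]
(-54, -84, 237) [0.70470807 0.19473703 0.237     ]
(-223, 0, 239) [0.53184868 0.11899647 0.239     ]
(-230, 0, 122) [0.52735764 0.11362705 0.122     ]
[[0.966, 0.258, -0.0], [0.258, -0.966, 0.0], [0.0, -0.0, -1.0]]
```

```bash
cat >> h.py <<'E'
p=np.load("p.npy")
def W(k): return R.from_euler("z",p[2]).apply(np.array(k)/1000)+[p[0],p[1],0]
def rel(k,yaw=np.degrees(p[2])):
    """kiln-frame TCP target (mm), tool down, tool x yaw (deg) -> shift mm, rotvec in current tool frame"""
    s=readout.sense();Q=R.from_quat(s["ee_rot"],scalar_first=True)
    T=R.from_euler("z",yaw,degrees=True)*R.from_euler("x",180,degrees=True)
    return (Q.inv().apply(W(k)-s["eef_pos"])*1000).round(1).tolist(),(Q.inv()*T).as_rotvec().round(3).tolist()
def kil():
    s=readout.sense();t=R.from_euler("z",-p[2]).apply(s["eef_pos"]-[p[0],p[1],0])*1000
    print("kiln tcp",t.round(1),"F",s["contact_force"].round(2),"t",s["clock"],"q",np.round(s["q"],3),"gap",s["finger_gap"])
E
python3 - <<'E'
from h import *
a=cams.camera("scene");b=cams.camera("side")
for n,u,v in[("base",(358,140),(557,475)),("elbow",(360,103),(636,212)),("headend?",(178,15),(634,75)),("headend2",(65,72),(580,68)),("turntable",(318,155),(478,352))]:
    print(n,tri(ray(a,*u),ray(b,*v)).round(3))
# arc waypoints in tool frame from the start
for k in[(-60,-40,330),(-60,-40,222)]:print(k,W(k),rel(k))
s=readout.sense();Q=R.from_quat(s["ee_rot"],scalar_first=True)
for ang,r,z in[(-60,.6,.36),(-45,.6,.42),(-30,.6,.42),(-15,.6,.42),(0,.62,.42),(10,.66,.40)]:
    w=np.array([r*np.cos(np.radians(ang)),r*np.sin(np.radians(ang)),z]);print(ang,(Q.inv().apply(w-s["eef_pos"])*1000).round())
E
```

```text
base [ 0.782 -0.184  0.058]
elbow [ 0.779 -0.088  0.324]
headend? [0.997 0.151 0.462]
headend2 [1.064 0.379 0.413]
turntable [0.769 0.002 0.111]
(-60, -40, 330) [0.66710801 0.21836404 0.33      ] ([700.9, -663.9, -116.1], [-0.0, -0.0, -0.613])
(-60, -40, 222) [0.66710801 0.21836404 0.222     ] ([700.9, -663.9, -8.1], [-0.0, -0.0, -0.613])
-60 [ 156.  -46. -146.]
-45 [ 301. -106. -206.]
-30 [ 425. -201. -206.]
-15 [ 520. -326. -206.]
0 [ 599. -465. -206.]
10 [ 658. -568. -186.]
```

```bash
python3 - <<'E'
from h import *
a=cams.camera("scene");b=cams.camera("side")
for n,u,v in[("low joint",(360,103),(550,467)),("upper",(300,10),(635,212))]:
    print(n,tri(ray(a,*u),ray(b,*v)).round(3))
s=readout.sense();Q=R.from_quat(s["ee_rot"],scalar_first=True)
for ang,r,z in[(-60,.56,.36),(-45,.52,.42),(-30,.5,.42),(-15,.5,.42),(0,.5,.42),(10,.57,.40),(14,.62,.38)]:
    w=np.array([r*np.cos(np.radians(ang)),r*np.sin(np.radians(ang)),z]);print(ang,(Q.inv().apply(w-s["eef_pos"])*1000).round())
E
```

```text
low joint [ 0.771 -0.215  0.138]
upper [ 0.872 -0.096  0.402]
-60 [ 145.  -84. -146.]
-45 [ 260. -175. -206.]
-30 [ 354. -272. -206.]
-15 [ 433. -375. -206.]
0 [ 483. -496. -206.]
10 [ 568. -576. -186.]
14 [ 620. -615. -166.]
```

Call:
{"method": "apply_moves", "body": {"motion": [[[45, -25, -50], [0, 0, 0], 255], [[90, -50, -90], [0, 0, 0], 255], [[145, -85, -130], [0, 0, 0], 255], [[200, -130, -170], [0, 0, 0], 255], [[250, -170, -200], [0, 0, 0], 255], [[300, -215, -206], [0, 0, -0.1], 255], [[340, -260, -206], [0, 0, -0.2], 255], [[375, -300, -206], [0, 0, -0.3], 255], [[410, -340, -206], [0, 0, -0.4], 255], [[440, -385, -206], [0, 0, -0.5], 255]]}}

```text
clock: 1.75
eef_pos: [0.4786, -0.1392, 0.4199]
ee_rot: [0.0, 0.928, 0.373, 0.0]
contact_force: [1.5, -0.1, -1.0]
finger_gap: 0.006
```

```bash
python3 - <<'E'
from h import *
kil()
s=readout.sense();Q=R.from_quat(s["ee_rot"],scalar_first=True)
for ang,r,z in[(0,.5,.42),(10,.57,.40),(14,.62,.38)]:
    w=np.array([r*np.cos(np.radians(ang)),r*np.sin(np.radians(ang)),z]);print(ang,(Q.inv().apply(w-s["eef_pos"])*1000).round())
print(rel((-60,-40,330)))
E
```

```text
kiln tcp [-455.2 -124.8  419.9] F [ 1.53 -0.12 -0.95] t 1.75 q [-0.403  0.167  1.288  0.     1.686  0.404] gap 0.006119525485254381
0 [112. -86.  -0.]
10 [ 225. -115.   20.]
14 [ 289. -124.   40.]
([383.4, -127.8, 89.9], [0.001, -0.0, -0.11])
```

Call:
{"method": "apply_moves", "body": {"motion": [[[45, -35, 0], [0, 0, -0.05], 255], [[90, -70, 0], [0, 0, -0.11], 255], [[140, -95, 0], [0, 0, -0.11], 255], [[190, -108, 10], [0, 0, -0.11], 255], [[240, -118, 20], [0, 0, -0.11], 255], [[290, -124, 40], [0, 0, -0.11], 255], [[340, -126, 65], [0, 0, -0.11], 255], [[383, -128, 90], [0, 0, -0.11], 255], [[383, -128, 90], [0, 0, -0.11], 255]]}}

```text
clock: 2.88
eef_pos: [0.6668, 0.22, 0.3261]
ee_rot: [-0.0, 0.906, 0.424, -0.002]
contact_force: [-0.9, -1.0, 0.1]
finger_gap: 0.007
```

```bash
python3 - <<'E'
from h import *
kil();print(rel((-60,-42,222)))
a=cams.camera("scene");b=cams.camera("side")
A=cv2.resize(a["image"][60:260,200:400],(390,390));B=cv2.resize(b["image"][100:320,290:510],(390,390))
cv2.imwrite("pics/c2.png",np.hstack([A,B])[:,:,::-1])
E
```

```text
kiln tcp [-58.9 -38.7 326.1] F [-0.91 -1.03  0.12] t 2.875 q [0.234 0.544 0.951 0.    1.651 0.929] gap 0.007050727860083968
([-0.8, 3.5, 104.1], [-0.003, 0.003, 0.002])
```

View pics/c2.png

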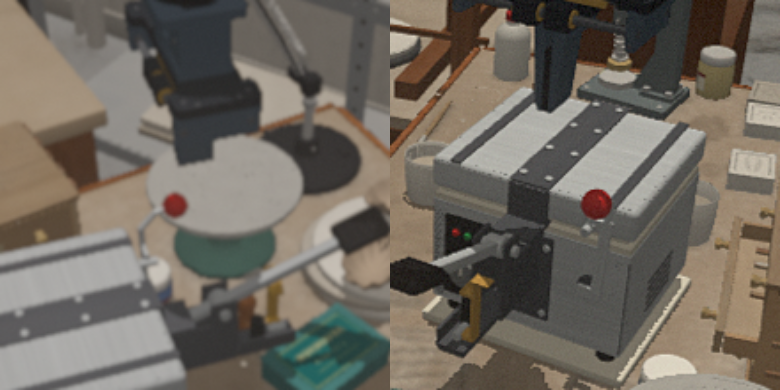

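The fingers stand over the lid's left-front region, clear of the ball: about (175,205) in the left panel and (597,205) in the right. Next I'll come down on the ball's left side and push along the arc.

Call:
{"method": "apply_moves", "body": {"motion": [[[-6, 3, 35], [0, 0, 0], 255], [[-6, 3, 70], [0, 0, 0], 255], [[-6, 3, 102], [0, 0, 0], 255], [[-6, 3, 102], [0, 0, 0], 255], [[-6, 12, 102], [0, 0, 0], 255], [[-6, 22, 103], [0, 0, 0], 255], [[-6, 32, 106], [0, 0, 0], 255], [[-6, 42, 110], [0, 0, 0], 255], [[-6, 42, 110], [0, 0, 0], 255]]}}

```text
clock: 4.1
eef_pos: [0.6953, 0.1859, 0.2189]
ee_rot: [0.0, 0.906, 0.423, -0.001]
contact_force: [0.0, -0.2, -1.1]
finger_gap: 0.005
```

```bash
python3 - <<'E'
from h import *
kil();print(rel((-64,-124,192)))
a=cams.camera("scene");b=cams.camera("side")
A=cv2.resize(a["image"][60:260,200:400],(390,390));B=cv2.resize(b["image"][100:320,290:510],(390,390))
cv2.imwrite("pics/c3.png",np.hstack([A,B])[:,:,::-1])
E
```

```text
kiln tcp [-66.8 -82.4 218.9] F [ 0.04 -0.18 -1.11] t 4.1 q [ 1.790e-01  6.310e-01  1.071e+00 -1.000e-03  1.441e+00  8.760e-01] gap 0.004762737262050037
([2.9, 41.6, 26.9], [-0.0, 0.001, -0.001])
```

View pics/c3.png

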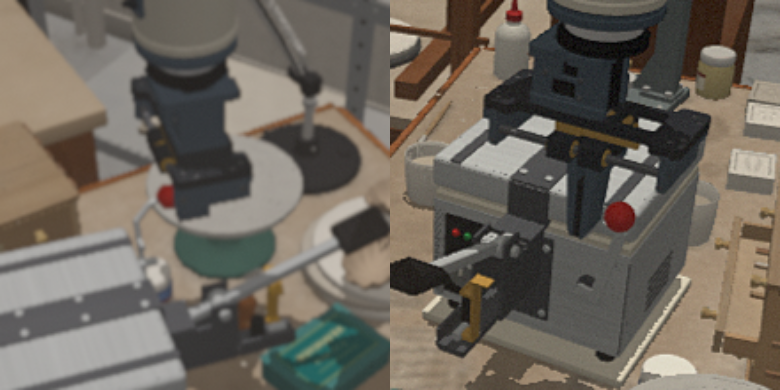

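The ball is moving to the right ahead of the fingers, now at about (620,217) in the right panel. I'll continue the arc.

Call:
{"method": "apply_moves", "body": {"motion": [[[2, 8, 3], [0, 0, 0], 255], [[2, 16, 8], [0, 0, 0], 255], [[2, 24, 13], [0, 0, 0], 255], [[2, 32, 19], [0, 0, 0], 255], [[2, 38, 24], [0, 0, 0], 255], [[2, 42, 26], [0, 0, 0], 255], [[2, 42, 26], [0, 0, 0], 255], [[2, 42, 26], [0, 0, 0], 255]]}}

```text
clock: 5.2
eef_pos: [0.7279, 0.1613, 0.1932]
ee_rot: [-0.0, 0.906, 0.423, -0.001]
contact_force: [-3.6, 2.3, -1.4]
finger_gap: 0.002
```

```bash
python3 - <<'E'
from h import *
kil();print(rel((-70,-100,320)),rel((-228,0,320)),rel((-228,0,250)))
a=cams.camera("scene");b=cams.camera("side")
hs=cv2.cvtColor(b["image"],cv2.COLOR_RGB2HSV)
m=((hs[...,0]<6)|(hs[...,0]>174))&(hs[...,1]>190)&(hs[...,2]>120);m[:,:370]=0;m[:180]=0;m[260:]=0
v,u=np.nonzero(m);print("ball px",u.mean(),v.mean(),len(u))
for t in(.3,.4,.5,.6):
    print(t,proj(b,W((-54,-70-126*np.sin(t+.112),112+126*np.cos(t+.112)))))
B=cv2.resize(b["image"][100:320,290:510],(500,500));cv2.imwrite("pics/c4.png",B[:,:,::-1])
E
```

```text
kiln tcp [ -64.8 -123.2  193.2] F [-3.56  2.32 -1.45] t 5.2 q [ 0.138  0.69   1.023 -0.     1.431  0.835] gap 0.0016578087056981433
([-5.4, -23.3, -126.8], [-0.001, 0.001, 0.0]) ([-163.4, -123.4, -126.5], [-0.001, 0.001, 0.0]) ([-163.3, -123.3, -56.5], [-0.001, 0.001, 0.0])
ball px 441.0 235.5 2
0.3 [[424.49747857 227.22712165]]
0.4 [[430.76929173 232.31890731]]
0.5 [[436.61548551 237.90289604]]
0.6 [[441.96067034 243.90992534]]
```

View pics/c4.png

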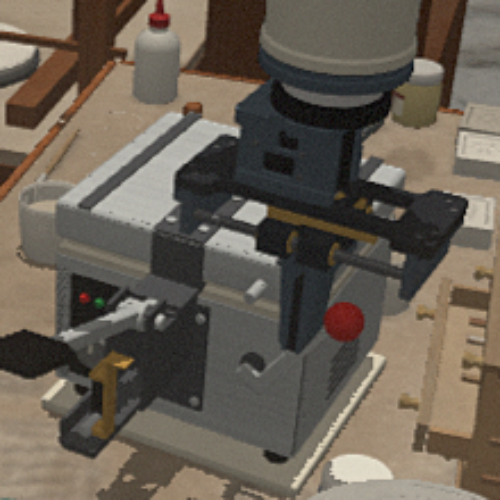

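The ball is at about (442,241) in the side image, which puts the hasp near 0.58 rad, close to its stop. The 4 N contact force agrees with that. I'll back off and go over the pad.

Call:
{"method": "apply_moves", "body": {"motion": [[[0, -6, 0], [0, 0, 0], 255], [[0, -10, -45], [0, 0, 0], 255], [[-5, -15, -95], [0, 0, 0], 255], [[-20, -30, -125], [0, 0, 0], 255], [[-60, -60, -127], [0, 0, 0], 255], [[-105, -90, -127], [0, 0, 0], 255], [[-145, -115, -127], [0, 0, 0], 255], [[-163, -123, -120], [0, 0, 0], 255], [[-163, -123, -100], [0, 0, 0], 255], [[-163, -123, -80], [0, 0, 0], 255]]}}

```text
clock: 6.55
eef_pos: [0.5292, 0.1152, 0.2737]
ee_rot: [0.0, 0.906, 0.423, 0.0]
contact_force: [-0.1, -0.1, -0.7]
finger_gap: 0.004
```

```bash
python3 - <<'E'
from h import *
kil();print(rel((-230,0,250)))
a=cams.camera("scene");b=cams.camera("side")
A=cv2.resize(a["image"][60:260,230:430],(390,390));B=cv2.resize(b["image"][140:340,250:450],(390,390))
cv2.imwrite("pics/c5.png",np.hstack([A,B])[:,:,::-1])
E
```

```text
kiln tcp [-227.6   -0.4  273.7] F [-0.11 -0.08 -0.73] t 6.55 q [ 1.040e-01  3.190e-01  1.465e+00 -1.000e-03  1.356e+00  8.010e-01] gap 0.003801817587285619
([-2.4, -0.4, 23.7], [0.001, -0.0, 0.0])
```

View pics/c5.png

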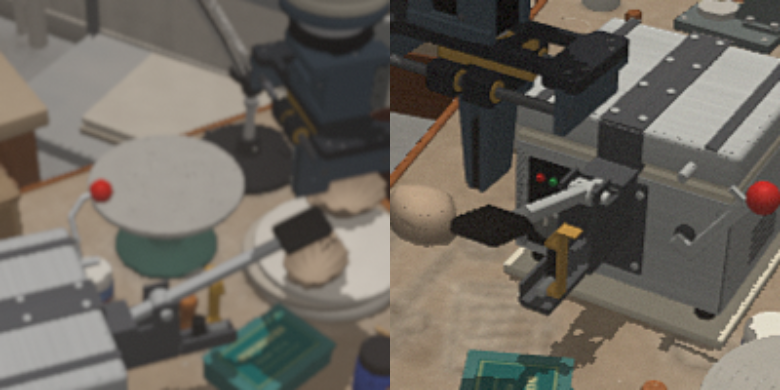

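```bash
python3 - <<'E'
from h import *
a=cams.camera("scene");b=cams.camera("side")
for k in[(-228,0,274),(-228,0,239),(-228,0,225),(-240,0,230),(-228,10,230)]:
    x=proj(a,W(k))[0];y=proj(b,W(k))[0]
    print(k,((x-[230,60])*1.95).round(),((y-[250,140])*1.95+[390,0]).round())
E
```

```text
(-228, 0, 274) [307. 193.] [488. 174.]
(-228, 0, 239) [304. 220.] [488. 214.]
(-228, 0, 225) [303. 230.] [488. 230.]
(-240, 0, 230) [314. 224.] [479. 232.]
(-228, 10, 230) [307. 233.] [476. 220.]
```

Call:
{"method": "apply_moves", "body": {"motion": [[[-3, 0, 15], [0, 0, 0], 255], [[-3, 0, 30], [0, 0, 0], 255], [[-3, 0, 42], [0, 0, 0], 255], [[-4, 0, 54], [0, 0, 0], 255], [[-4, 0, 66], [0, 0, 0], 255], [[-5, 0, 78], [0, 0, 0], 255], [[-5, 0, 90], [0, 0, 0], 255], [[-4, 0, 102], [0, 0, 0], 255], [[-4, 0, 112], [0, 0, 0], 255], [[-3, 0, 122], [0, 0, 0], 255]]}}

```text
clock: 8.0
eef_pos: [0.5271, 0.1127, 0.1515]
ee_rot: [0.0, 0.906, 0.423, -0.001]
contact_force: [-1.3, -1.7, 9.7]
finger_gap: 0.003
```

```bash
python3 - <<'E'
from h import *
kil()
b=cams.camera("side")
B=cv2.resize(b["image"][140:340,240:500],(780,600));cv2.imwrite("pics/c6.png",B[:,:,::-1])
E
```

```text
kiln tcp [-230.8   -0.4  151.5] F [-1.31 -1.66  9.74] t 8.0 q [ 1.000e-01  4.470e-01  1.633e+00 -1.000e-03  1.062e+00  7.970e-01] gap 0.0026625047785950057
```

View pics/c6.png

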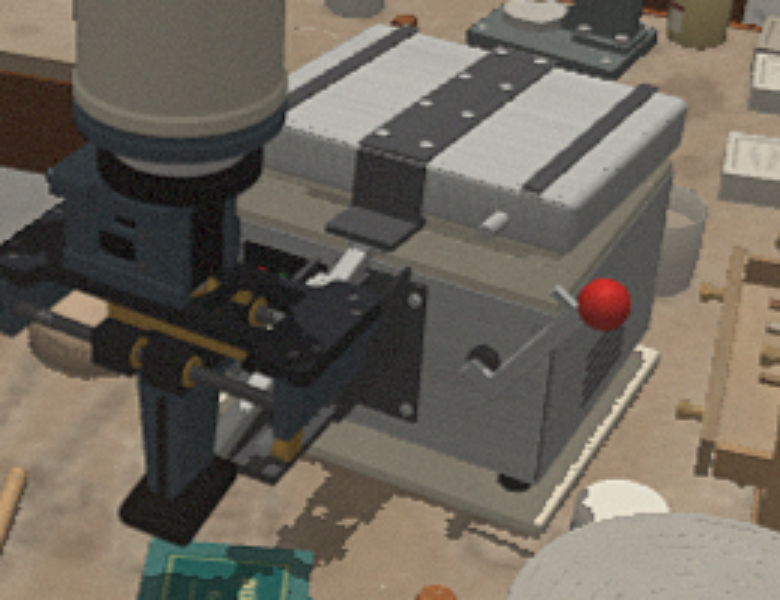

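The lid is up, the lever is most of the way down, and the ball (605,305 in the crop) is still aside. I'll press further in small steps.

Call:
{"method": "apply_moves", "body": {"motion": [[[0, 0, 5], [0, 0, 0], 255], [[1, 0, 9], [0, 0, 0], 255], [[1, 0, 13], [0, 0, 0], 255], [[1, 0, 13], [0, 0, 0], 255]]}}

```text
clock: 8.55
eef_pos: [0.5282, 0.1139, 0.1371]
ee_rot: [0.0, 0.906, 0.423, -0.0]
contact_force: [0.9, 2.0, 6.8]
finger_gap: 0.005
```

Call:
{"method": "apply_moves", "body": {"motion": [[[0, 0, 2], [0, 0, 0], 255], [[0, 0, 4], [0, 0, 0], 255], [[0, 0, 4], [0, 0, 0], 255]]}}

```text
clock: 8.93
eef_pos: [0.5288, 0.1142, 0.1331]
ee_rot: [0.0, 0.906, 0.423, 0.001]
contact_force: [1.1, 2.7, 7.5]
finger_gap: 0.006
```

Call:
{"method": "apply_moves", "body": {"motion": [[[0, 0, 2], [0, 0, 0], 255], [[0, 0, 3], [0, 0, 0], 255], [[0, 0, 3], [0, 0, 0], 255]]}}

```text
clock: 9.3
eef_pos: [0.5293, 0.1146, 0.1299]
ee_rot: [0.0, 0.906, 0.423, 0.001]
contact_force: [0.2, 2.3, 8.7]
finger_gap: 0.004
```

Call:
{"method": "apply_moves", "body": {"motion": [[[0, 0, 2], [0, 0, 0], 255], [[0, 0, 3], [0, 0, 0], 255], [[0, 0, 3], [0, 0, 0], 255]]}}

```text
clock: 9.68
eef_pos: [0.5297, 0.1149, 0.1268]
ee_rot: [-0.0, 0.906, 0.423, 0.002]
contact_force: [-0.7, 2.3, 7.5]
finger_gap: 0.004
```

Call:
{"method": "apply_moves", "body": {"motion": [[[0, 0, 2], [0, 0, 0], 255], [[0, 0, 3], [0, 0, 0], 255], [[0, 0, 3], [0, 0, 0], 255]]}}

```text
clock: 10.05
eef_pos: [0.5302, 0.1153, 0.1252]
ee_rot: [0.0, 0.906, 0.423, 0.003]
contact_force: [-9.7, 0.2, 38.1]
finger_gap: 0.006
```

Call:
{"method": "apply_moves", "body": {"motion": [[[0, 0, 2], [0, 0, 0], 255], [[0, 0, 2], [0, 0, 0], 255]]}}

```text
clock: 10.3
eef_pos: [0.5303, 0.1154, 0.1249]
ee_rot: [0.0, 0.906, 0.423, 0.004]
contact_force: [-13.9, -2.8, 46.2]
finger_gap: 0.006
```

```bash
python3 - <<'E'
from h import *
kil()
a=cams.camera("scene");b=cams.camera("side")
A=cv2.resize(a["image"][130:270,250:410],(400,350),interpolation=2);B=cv2.resize(b["image"][200:320,260:400],(400,350),interpolation=2)
cv2.imwrite("pics/c7.png",np.hstack([A,B])[:,:,::-1])
E
```

```text
kiln tcp [-226.8   -1.2  124.9] F [-13.93  -2.8   46.24] t 10.3 q [0.103 0.484 1.659 0.002 0.991 0.798] gap 0.0062277291092576225
```

View pics/c7.png

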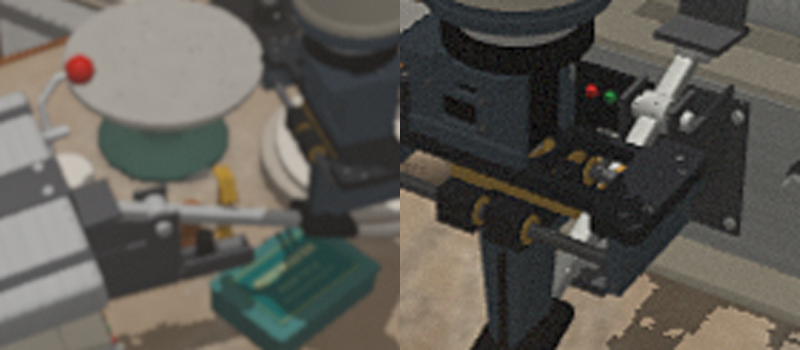

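The force has jumped to 46 N, so the lever is at its stop, and the catch's nose shows by the bar at about (225,175) in the left panel. I'll ease up slowly.

Call:
{"method": "apply_moves", "body": {"motion": [[[0, 0, -2], [0, 0, 0], 255], [[0, 0, -4], [0, 0, 0], 255], [[0, 0, -6], [0, 0, 0], 255], [[0, 0, -9], [0, 0, 0], 255], [[0, 0, -12], [0, 0, 0], 255], [[0, 0, -15], [0, 0, 0], 255], [[0, 0, -15], [0, 0, 0], 255]]}}

```text
clock: 11.28
eef_pos: [0.5306, 0.1154, 0.1402]
ee_rot: [0.0, 0.906, 0.423, 0.004]
contact_force: [-0.6, -0.6, -0.9]
finger_gap: 0.005
```

No contact force, so the lever is staying down. I'll withdraw fully.

Call:
{"method": "apply_moves", "body": {"motion": [[[-3, 0, -10], [0, 0, 0], 255], [[-6, 0, -25], [0, 0, 0], 255], [[-15, 0, -55], [0, 0, 0], 255], [[-30, 0, -95], [0, 0, 0], 255], [[-50, 0, -140], [0, 0, 0], 255], [[-75, 0, -180], [0, 0, 0], 255], [[-100, 0, -200], [0, 0, 0], 255], [[-100, 0, -200], [0, 0, 0], 255]]}}

```text
clock: 12.28
eef_pos: [0.4647, 0.0373, 0.342]
ee_rot: [0.001, 0.906, 0.423, 0.006]
contact_force: [0.1, -0.0, -0.1]
finger_gap: 0.003
```

```bash
python3 - <<'E'
from h import *
kil()
a=cams.camera("scene");b=cams.camera("side")
A=cv2.resize(a["image"][130:330,230:430],(400,400),interpolation=2);B=cv2.resize(b["image"][160:340,270:450],(400,400),interpolation=2)
cv2.imwrite("pics/c8.png",np.hstack([A,B])[:,:,::-1])
E
```

```text
kiln tcp [-328.8   -0.9  342. ] F [ 0.07 -0.01 -0.08] t 12.275 q [-0.05   0.145  1.518  0.003  1.468  0.647] gap 0.002674841163487049
```

View pics/c8.png

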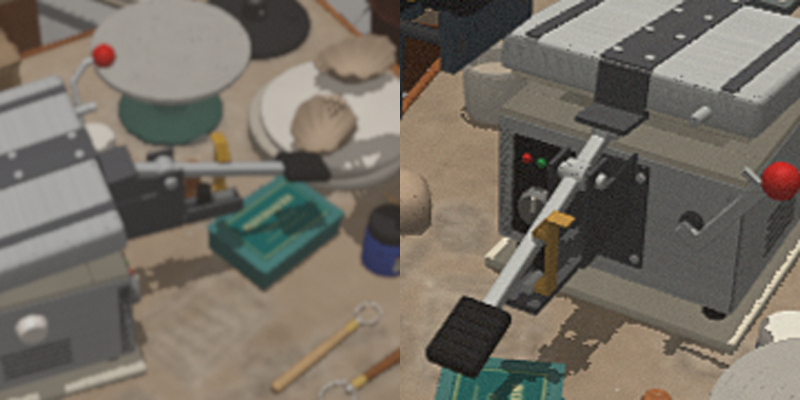

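The lever is latched down: the catch's nose is over the bar at (555,222) in the right panel and the pad is down at (470,335). The lid is ajar, the ball is aside at (782,182), and the hand is clear.

```bash
python3 -c "
from plant import bot
print(bot.hand_in())"
```

```text
the job is handed in; nothing more can be done
None
```

The kiln lid is ajar on the latched lever, and I handed the job in at about 12.3 s on the clock, well under the 42 s limit.

- **Hasp:** I pushed the red ball along its arc to near the stop. By its position in the side image, the hasp stands at about 0.58 rad.
- **Lever:** I pressed the pad down to the stop, which showed as a force rise to 46 N at the fingers. That is within the 120 N wrist limit. The brief's 40 N limit is for the arm or gripper body. I took the pad contact to be fingers only and did not check further.
- **Latch:** I eased off slowly, the force fell to about zero, and the lever stayed down. The last picture shows the brass catch upright with its nose over the bar.
- **Lid and other things:** The lid is ajar and I saw no sign of the hand touching it. The tin, jar, loop tool and clay lump looked undisturbed by eye, but I did not measure them, and the stamp was barely in the last crop.

One measurement disagreed slightly. The pad at rest looked about 12 mm lower in the images than the stated 239 mm, but this did not affect the press.

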